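# Turn the tablet over against the turning stop

### The arm

A 6-joint arm with a two-finger parallel gripper is mounted at the origin on the work surface. World frame = base frame: x ahead of the robot, y to its left, z up, the work surface at z = 0. Lengths are in mm, angles in degrees, forces in N, time in s.
With the tool pointing down it reaches from about 300 to 850 mm from the base axis. Payload 4.2 kg.
Tool frame: the origin (TCP) lies midway between the tips of the shut fingers; the grasp point (between the pads) lies 19 mm behind it; z points along the fingers, y is the direction in which the jaws open and shut (so a half turn about z gives the same grasp; the last joint's range is limited). The gripper opens to 91 mm and grips with 3 to 60 N. Pads are 32 mm wide; open, the fingers measure 118 mm over their backs; the gripper's body (76 mm by 178 mm) begins 60 mm behind the grasp point.
Start: joints at [-75.745, 18.312, 89.639, -0, 72.044, -1.146], TCP at [152.708, -554.368, 213.976] pointing down, gripper open.
Joint ranges: [-177.97, 177.97], [-48.28, 115.42], [12.27, 149.76], [-77.06, 257.06], [2.81, 150.46], [-146.56, 146.56]. Speed limits (degrees/s): [147.25, 147.25, 180, 180, 180, 180].

### API

Orientations are given as [roll, pitch, yaw] about the fixed x, y, z axes, in that order (R = Rz(yaw) Ry(pitch) Rx(roll)).
In Python, from workcell import env gives the robot as it stands.
- The arm moves only by the shell command python3 -m jog 'ROWS' [FORCE]. ROWS is JSON, a list of rows, each an object of numbers: "dx", "dy", "dz": the shift along the world's x, y, z in m; "wx", "wy", "wz": the turn, a rotation vector about the world's x, y, z in rad; "grip": the gripper's target within -1 to 1 (shut at 1, half-way at 0, fully open at -1). In form: [{"dx": .., "dy": .., "dz": .., "wx": .., "wy": .., "wz": .., "grip": ..}, ...]. A call has 1 to 10 rows; each row shifts and turns the commanded pose from where the row before left it; what a row does not reach is not made up. A row lasts 1/10 s, in which the tool goes at most 50 mm and 8.59 degrees, less where a joint would pass 70% of its speed; a pose out of reach is approached as far as the arm can. A call with a gripper value outside its range is refused whole. The fingers move at their own pace and stop on an object; FORCE is the grip in N (left out, the last holds). Time passes only in rows, so rows that do not move let the fingers close. It gives the time, the measured TCP pose, the force and the opening at its end, in the units of the state.
- env.state(): the state, without advancing time (a new reading comes with each control period).
- env.grab_frame(name): name is "scene" or "top" or "wrist"; returns the picture (480x640x3 uint8, red, green, blue); there is no depth.
- env.get_calibration(name): a dict with "fx", "fy", "cx", "cy" (pixels), "R" (3x3) and "t" (3): a world point X has camera coordinates R X + t. Camera axes: x right, y down, z forward; pixel columns grow to the right and rows downward; lengths in mm; the calibration is good to about 2 mm. A picture is of the moment at which its call begins: read the wrist's pose just before it. get_calibration takes no time and is no camera call; for the wrist camera it gives the pose at the moment of the call.
- env.job_done(): hands the job in, once; it reports no verdict.
The state is a dict: "time_s": time; "qpos": joint angles; "qvel": joint speeds; "effort": joint torques, N m; "ee_pos": TCP position; "ee_rot": TCP orientation; "force": force on the tool from outside, world axes, zero at the start; "torque": the same for the moment, N m; "gripper_width": finger opening in mm.
Only numpy, scipy, OpenCV 4.12 (cv2) and the standard library are available. Lean on these libraries where they do the work, as an engineer would, in place of code of your own. Each camera call takes 0.05 s, during which the arm holds its last target. There are 200 camera calls.

### The job

Turn the tablet over so that it lies flat on the bench on its screen, back upwards, in front of the turning stop and square with it, ready for its back to be opened. It is too wide to grip flat, so push it gently up the stop's sloping face until it lies flat against that face, its lower edge right down at the foot of it, then take its upper edge, tip it back over towards you and let it down gently without dropping it. Do not press hard on the stop, and leave everything else on the bench where it is.

Things in the scene. Friction and masses are not known exactly. Their poses are not given: they have to be found in the camera images.
- tablet_mid (a point): Centre (half-way up its 12 mm thickness) of a loose tablet computer, 120 mm (its x) by 180 mm (its y), 0.19 to 0.31 kg, smooth and slippery. It starts flat on the bench (z = 0), black screen up, its x axis towards the stop and within 0.15 rad of the stop's x. Its z axis points out of the screen, so it points down once turned over. The back is bare aluminium with a small black camera dot.
- stand: The turning stop, fixed to the bench. Origin at bench level midway between the robot-side ends of its two low aluminium rails (100 mm apart, 12 mm high); x points back along the rails, away from the tablet, square to the stop's face; z up. On the rails a slippery white sloping face, 150 mm wide and centred on y = 0, is clamped rigidly; it may be pressed with 20 N at most.
- rails_mid (a point): Middle of the rails, 67 mm behind the stop's origin, 12 mm up. The face begins with a straight toe at bench level and leans back, rising 55 degrees from the bench, over 75 mm of slope (its top edge is 61 mm high, 43 mm behind the toe). Where it is clamped is not given and differs each time: the toe lies 65 to 10 mm in front of the stop's origin. Find it by touch or by eye.
- rails_rear (a point): Top of the dark cross block at the rear end of the rails, 22 mm high, 135 mm behind the stop's origin. How it works: pushed square at the toe with some 5 to 12 N (fingertips clear of the bench), the tablet climbs the face; when its lower edge is at the toe it lies on the face, 55 degrees steep, and the force rises steeply. Its upper 45 mm then stands free above the face. It stays leaning there when let go.
- screw_tray: Bystander: blue open screw tray 60 x 75 x 18 mm high beside or behind the stop; origin under its centre.
- driver: Bystander: red-handled screwdriver lying on the bench.
- flux_jar: Bystander: amber jar, 44 mm across, 45 mm high; origin under its centre.
- cleaner: Bystander: yellow can, 56 mm across, 150 mm high; origin under its centre.
- wash: Bystander: white bottle, 60 mm across, 95 mm high; origin under its centre.
- spool: Bystander: grey spool, 52 mm across, 30 mm high; origin under its centre.
- cup: Bystander: clear cup, 60 mm across, 50 mm high; origin under its centre.
Things that resemble listed ones, but are neither listed nor needed, are in the scene too. There is more than one size of the part that bears tablet_mid; the job needs the largest.

How it is judged (in metres and radians):
On the way, in this order (a step that is already met when the one before it is completed fails the run):
1. the tablet has climbed the stop and leans on its sloping face (tilted at least 53 degrees, screen towards the robot) (angle between tablet_mid's own z axis and vertical between 0.93 and 1.4 rad and contact force between tablet and stand above 0.2 N), for 0.2 s.
2. the tablet has been tipped back past upright (angle between tablet_mid's own z axis and vertical above 1.75 rad), for 0.05 s.
At the end, for the whole second after the job is handed in: The tablet lies flat on the bench (within 5 degrees), screen down, at rest, directly in front of the stop (centre 50 to 200 mm in front of the rail ends and within 60 mm of the stop's middle), square with it within 11 degrees (angle between tablet_mid's own z axis and vertical above 3.05 rad and height (world z) of tablet_mid below 0.012 m and x of tablet_mid in the frame of stand between -0.2 and -0.05 m and y of tablet_mid in the frame of stand between -0.06 and 0.06 m and angle between the x axis of tablet_mid and the x axis of stand, either way round below 0.2 rad and linear speed of tablet below 0.02 m/s); the robot touches nothing.
It fails at once if the stop is pressed with more than 20 N (contact force between stand and anything else above 20 N).
It fails at once if the tablet is dropped or flung: it moves faster than 0.7 m/s (its raised edge falling more than about 60 mm) (linear speed of tablet above 0.7 m/s).
It fails at once if another thing on the bench is moved more than 30 mm (distance of any of screw_tray, driver, flux_jar, cleaner, wash, spool, cup from where it was at the start of the episode above 0.03 m).
It also fails if it takes over 67 s, if anything falls off the work surface, if the arm or the gripper's body presses on something with over 40 N, if the wrist force passes 120 N, or if a joint passes its speed limit or range.

## Working session

There is one attempt and no reset: what is moved stays moved. The work goes in short steps, Python scripts to look and compute and a shell command to move; the robot and the scene stay as the last step left them, time stands still between calls to the robot, and variables do not carry over. Pictures are saved under pics/ and viewed, about 8 in all and at most 12, crops included, and the job is handed in when it is done.

```bash
mkdir -p pics; ls
python3 - <<'E'
from workcell import env
import cv2,numpy as np
for n in ("scene","top"):
    f=env.grab_frame(n); cv2.imwrite(f"pics/{n}0.png",f[:,:,::-1]); c=env.get_calibration(n); print(n,c)
print(env.state())
E
```

```text
pics
scene {'fx': 437.43114335766063, 'fy': 437.43114335766063, 'cx': 316.1665822691182, 'cy': 242.12267742527743, 'R': array([[-0.88693459,  0.46144862, -0.02030268],
       [ 0.34908473,  0.64088379, -0.68367231],
       [-0.30246799, -0.61345997, -0.72950667]]), 't': array([ 491.21644971, -185.49825318, 1241.42555701])}
top {'fx': 506.2603632280239, 'fy': 506.2603632280239, 'cx': 315.4372398718334, 'cy': 235.90373912300623, 'R': array([[ 0.01041871, -0.99974355,  0.02010688],
       [-0.98946851, -0.01321066, -0.14414421],
       [ 0.14437287, -0.01839333, -0.98935239]]), 't': array([  12.3672069 ,  562.65650982, 1044.93659635])}
{'time_s': 0.1, 'qpos': array([-7.57465079e+01,  1.83476945e+01,  8.96978883e+01,  5.30266829e-04,
        7.20430924e+01, -1.14623612e+00]), 'qvel': array([ 0.09624886, -0.07084754, -0.13586441, -0.04806093, -0.0260406 ,
       -0.06028935]), 'effort': array([ 1.31699272e-05, -4.13332021e+01, -2.32509542e+01,  7.29068276e-02,
        4.21835238e-02, -5.95087090e-05]), 'ee_pos': array([ 152.58566953, -553.93441298,  213.21754023]), 'ee_rot': array([-1.79911353e+02, -2.27796407e-03,  1.53995626e+01]), 'force': array([ 0.29808058, -0.84601582, -0.51525124]), 'torque': array([-0.03611741,  0.03839674, -0.00457612]), 'gripper_width': 91.24187213514493}
```

View pics/top0.png

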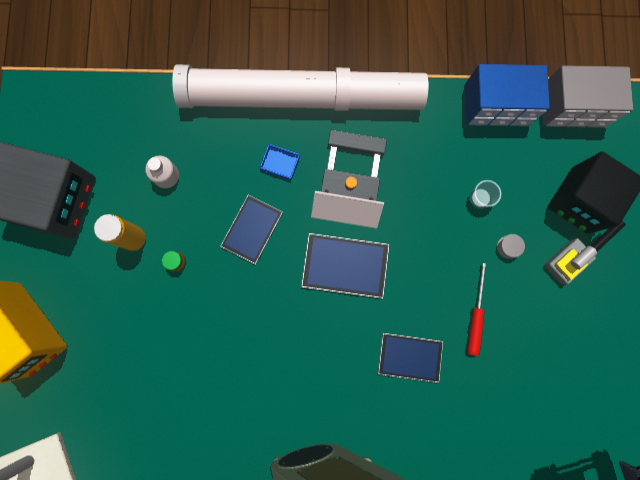

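View pics/scene0.png

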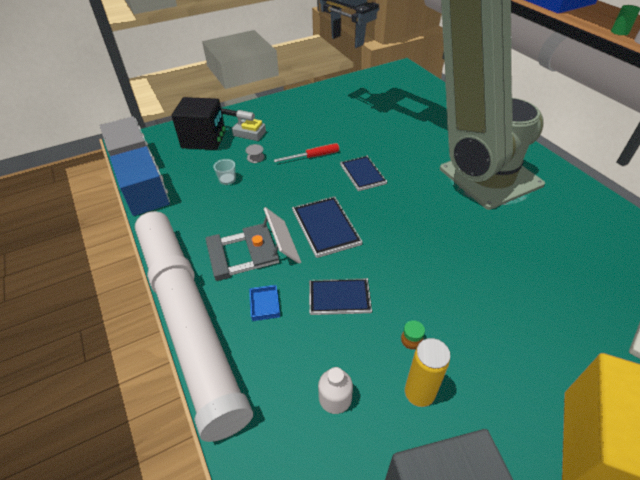

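The top view shows the stop's pale face at about (312–384, 191–227) with its dark rear block at (331–386, 131–153). The large tablet is in front of it at (302–389, 234–298). Two smaller tablets, at (251,229) and (411,357), are decoys. Next I'll measure corners.

```bash
cat > h.py <<'E'
from workcell import env
import numpy as np, cv2
def ray(n,p,z,c=None):
    c=c or env.get_calibration(n); R=np.array(c["R"]);t=np.array(c["t"])
    d=R.T@np.array([(p[0]-c["cx"])/c["fx"],(p[1]-c["cy"])/c["fy"],1]); o=-R.T@t
    return o+d*(z-o[2])/d[2]
def proj(n,X,c=None):
    c=c or env.get_calibration(n); q=np.array(c["R"])@np.array(X)+np.array(c["t"]); return np.array([c["fx"]*q[0]/q[2]+c["cx"],c["fy"]*q[1]/q[2]+c["cy"]])
E
python3 - <<'E'
from h import *
f=cv2.imread("pics/top0.png"); h=cv2.cvtColor(f,cv2.COLOR_BGR2HSV)
# not-green mask in the region
green=((h[...,0]>60)&(h[...,0]<95)&(h[...,1]>120)).astype(np.uint8)
m=(1-green)*255
roi=np.zeros_like(m); roi[115:310,290:400]=1; m*=roi
n,l,s,c=cv2.connectedComponentsWithStats(m)
for i in range(1,n):
    if s[i,4]<60: continue
    cn=max(cv2.findContours((l==i).astype(np.uint8),0,2)[0],key=cv2.contourArea)
    r=cv2.minAreaRect(cn); b=cv2.boxPoints(r); print(s[i],r)
    if r[0][1]>240:
        P=np.array([ray("top",p,12) for p in b]); print(P.round(1),[np.linalg.norm(P[k]-P[k-1]).round(1) for k in range(4)],P.mean(0))
for nm,x0,y0,x1,y1 in (("crop",290,110,400,310),):
    cv2.imwrite("pics/crop1.png",cv2.resize(f[115:305,290:410],None,fx=3.1,fy=3.1,interpolation=2) if 0 else cv2.resize(f[120:245,295:405],None,fx=4.6,fy=4.6,interpolation=cv2.INTER_CUBIC))
g=cv2.imread("pics/scene0.png"); print(cv2.imwrite("pics/crop2.png",cv2.resize(g[195:290,195:335],None,fx=5.6,fy=5.6,interpolation=cv2.INTER_CUBIC)))
E
```

```text
[290 115 110   9 623] ((344.5, 119.0), (8.0, 109.0), 90.0)
[ 311  130   76   99 4567] ((351.9459228515625, 178.32431030273438), (70.36275482177734, 90.41943359375), 9.462323188781738)
[290 151  10  30 186] ((294.5, 165.5), (29.0, 9.0), 90.0)
[ 301  233   88   66 4589] ((345.2724914550781, 265.399658203125), (83.10971069335938, 55.64558792114258), 7.853313446044922)
[[ 453.6   50.2   12. ]
 [ 574.8   35.2   12. ]
 [ 551.9 -146.5   12. ]
 [ 431.1 -128.6   12. ]] [np.float64(180.2), np.float64(122.0), np.float64(183.1), np.float64(122.1)] [502.86326691 -47.44398386  12.        ]
True
```

View pics/crop1.png

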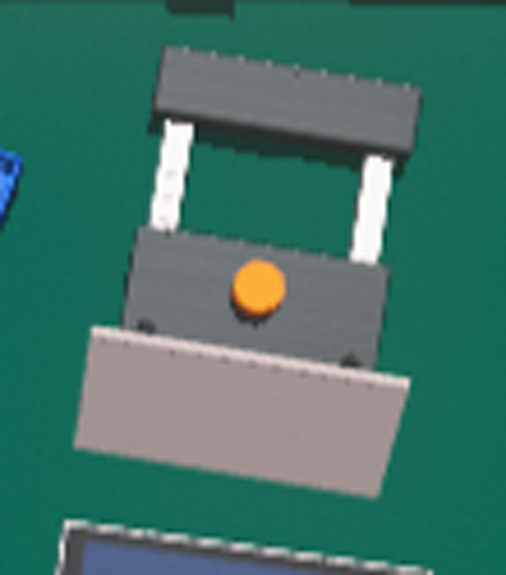

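View pics/crop2.png

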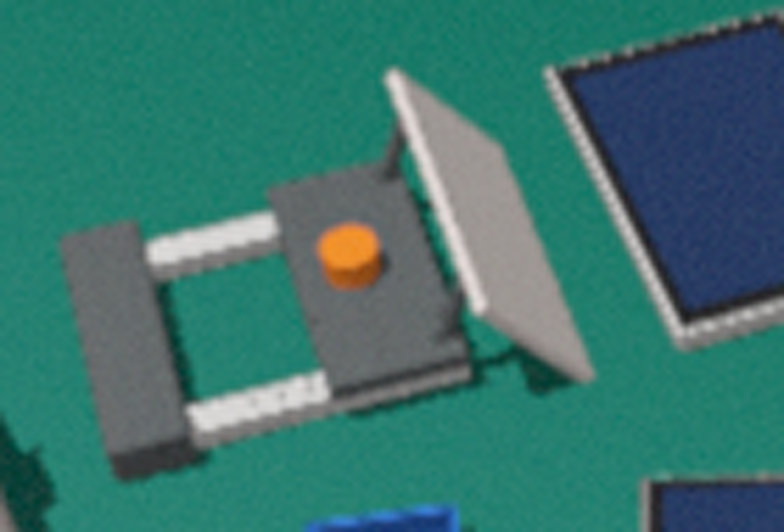

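The crops show the face clearly: toe corners at top-view pixels about (311.1,217.2) and (377.4,228.0), top edge at (315,191.3) and (383.9,202.4). Rear block corners are (330.9,130.2), (386.3,139.1), (384.1,153) and (328.5,144.3).

Run:
```python
from h import *
def pr(a): print(a[0],np.round(a[1],1))
TL,TR=[ray("top",p,0) for p in ((311.1,217.2),(377.4,228.0))]
UL,UR=[ray("top",p,61) for p in ((315,191.3),(383.9,202.4))]
B=[ray("top",p,22) for p in ((330.9,130.2),(386.3,139.1),(384.1,153),(328.5,144.3))]
print("toe",TL.round(1),TR.round(1),np.linalg.norm(TL-TR)); print("top",UL.round(1),UR.round(1),np.linalg.norm(UL-UR))
ang=lambda L,R: np.degrees(np.arctan2(L[0]-R[0],-(R[1]-L[1])))
print("yaw of x: toe",-ang(TL,TR),"top",-ang(UL,UR),"block",-ang(B[0],B[1]),-ang(B[3],B[2]))
print("block",np.round(B,1),np.mean(B,0))
tm=(TL+TR)/2;um=(UL+UR)/2;bm=np.mean(B,0)
print("mids",tm,um,bm,"dir toe->block",np.degrees(np.arctan2(*(bm-tm)[1::-1])),"toe->block dist",np.linalg.norm((bm-tm)[:2]))
# scene view: crop 5.6, origin (195,195): face top (392,72)?,(482,308) ; toe (503,150),(590,378)
S=lambda x,y:(195+x/5.6,195+y/5.6)
for nm,p,z in (("topR",S(390,70),61),("topL",S(480,310),61),("toeR",S(503,150),0),("toeL",S(590,380),0)): print(nm,ray("scene",p,z).round(1))
```

```text
toe [610.6  28.4   0. ] [ 588.1 -120.1    0. ] 150.2161979100208
top [655.5  21.4  61. ] [ 633.6 -125.7   61. ] 148.66139746897966
yaw of x: toe -8.592393251272197 top -8.500182234922937 block -8.49714213420925 -8.249496384972316
block [[ 806.1  -13.6   22. ]
 [ 787.5 -138.5   22. ]
 [ 755.  -133.2   22. ]
 [ 773.1   -8.4   22. ]] [780.42837785 -73.4456759   22.        ]
mids [599.33174683 -45.82653649   0.        ] [644.54830738 -52.15341494  61.        ] [780.42837785 -73.4456759   22.        ] dir toe->block -8.671389899603394 toe->block dist 183.19062920517166
topR [ 631.9 -123.2   61. ]
topL [655.8  26.1  61. ]
toeR [ 586.9 -112.4    0. ]
toeL [612.9  32.3  -0. ]
```

The measurements are consistent. The toe measures 150.2 mm wide, the stop's yaw is about -8.5°, and the toe mid is at (600,-46). Block to toe is 183 mm, which puts the stop's origin 48 mm behind the toe. The tablet measures 181x122 mm, with centre (503,-47), yaw about -7.2° and rear edge mid (442,-39). I'll go behind the tablet with the jaws open along the stop's y.

```bash
python3 -m jog '[{"dx":0.02,"dy":0.044,"wz":-0.042},{"dx":0.02,"dy":0.044,"wz":-0.042},{"dx":0.02,"dy":0.044,"wz":-0.042},{"dx":0.02,"dy":0.044,"wz":-0.042},{"dx":0.02,"dy":0.044,"wz":-0.042},{"dx":0.02,"dy":0.044,"wz":-0.042},{"dx":0.02,"dy":0.044,"wz":-0.042},{"dx":0.02,"dy":0.044,"wz":-0.042},{"dx":0.02,"dy":0.044,"wz":-0.042},{"dx":0.02,"dy":0.044,"wz":-0.042}]'
python3 -m jog '[{"dx":0.02,"dy":0.04},{"dx":0.02,"dy":0.04},{},{}]'; python3 -c "
from workcell import env
print(env.state()['qpos'].round(1))"
```

```text
[-75.7  18.3  89.7   0.   72.   -1.1]invalid input
invalid input
```

```bash
python3 -m jog '[{"dx":0.02,"dy":0.044,"dz":0,"wx":0,"wy":0,"wz":-0.042,"grip":-1}]'; python3 -m jog 2>&1 | head; python3 -m jog --help 2>&1|head -20
```

```text
time_s: 0.2
ee_pos: [171.8, -513.5, 212.8]
ee_rot: [179.9, 0.1, 12.7]
force: [1.2, 0.3, 0.8]
gripper_width: 91.2
invalid input
invalid input: not JSON, or not a number
```

```bash
python3 -m jog '[{"dx":0.021,"dy":0.044,"dz":0,"wx":0,"wy":0,"wz":-0.038,"grip":-1},{"dx":0.021,"dy":0.044,"dz":0,"wx":0,"wy":0,"wz":-0.038,"grip":-1},{"dx":0.021,"dy":0.044,"dz":0,"wx":0,"wy":0,"wz":-0.038,"grip":-1},{"dx":0.021,"dy":0.044,"dz":0,"wx":0,"wy":0,"wz":-0.038,"grip":-1},{"dx":0.021,"dy":0.044,"dz":0,"wx":0,"wy":0,"wz":-0.038,"grip":-1},{"dx":0.021,"dy":0.044,"dz":0,"wx":0,"wy":0,"wz":-0.038,"grip":-1},{"dx":0.021,"dy":0.044,"dz":0,"wx":0,"wy":0,"wz":-0.038,"grip":-1},{"dx":0.021,"dy":0.044,"dz":0,"wx":0,"wy":0,"wz":-0.038,"grip":-1},{"dx":0.021,"dy":0.044,"dz":0,"wx":0,"wy":0,"wz":-0.038,"grip":-1},{"dx":0.021,"dy":0.044,"dz":0,"wx":0,"wy":0,"wz":-0.038,"grip":-1}]'
python3 -m jog '[{"dx":0.018,"dy":0.036,"dz":0,"wx":0,"wy":0,"wz":0,"grip":-1},{"dx":0,"dy":0,"dz":0,"wx":0,"wy":0,"wz":0,"grip":-1},{"dx":0,"dy":0,"dz":0,"wx":0,"wy":0,"wz":0,"grip":-1}]'
python3 - <<'E'
from h import *
print(env.state()["qpos"].round(1))
c=env.get_calibration("wrist"); f=env.grab_frame("wrist"); cv2.imwrite("pics/w1.png",f[:,:,::-1]); print(c["R"].round(2),(-c["R"].T@c["t"]).round(0))
E
```

```text
time_s: 1.2
ee_pos: [382.9, -68.4, 214.0]
ee_rot: [180.0, -0.0, -8.9]
force: [1.3, -0.6, 0.1]
gripper_width: 91.4
time_s: 1.5
ee_pos: [400.4, -33.8, 213.6]
ee_rot: [180.0, 0.1, -8.6]
force: [0.9, -0.7, -0.5]
gripper_width: 91.4
[ -6.4   2.5 109.9  -0.   67.7  92.2]
[[-0.15 -0.99  0.  ]
 [-0.96  0.14  0.25]
 [-0.25  0.04 -0.97]] [469. -45. 385.]
```

View pics/w1.png

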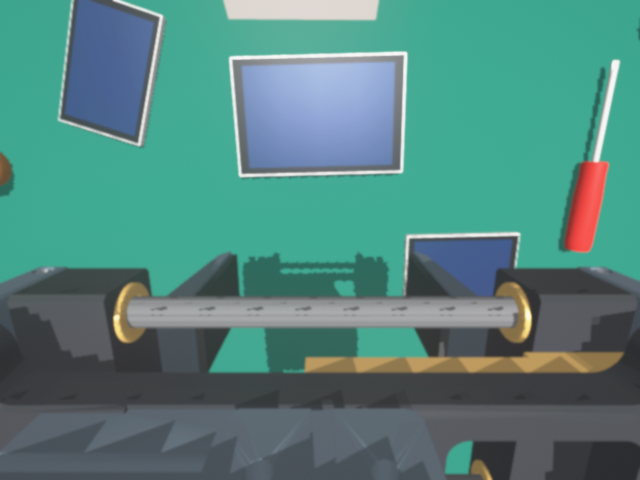

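The wrist view shows the tablet with its rear corners at (241,177) and (404,172), front corners at (230,57) and (406,52), and the toe at (230–378, 18). The decoy tablet's nearest corner is at (407,236).

Run:
```python
from h import *
r=lambda x,y,z:ray("wrist",(x,y),z)
BL,BR,FL,FR=r(241,177,12),r(404,172,12),r(230,57,12),r(406,52,12)
print(*[p.round(1) for p in (BL,BR,FL,FR)]); a=lambda L,R:-np.degrees(np.arctan2(L[0]-R[0],L[1]-R[1]))
print("yaw",a(BL,BR),a(FL,FR),"rear mid",(BL+BR)/2,"centre",(BL+BR+FL+FR)/4, np.linalg.norm(BL-BR),np.linalg.norm(BL-FL))
print("toe",r(230,18,0),r(378,18,0),"decoy",r(407,236,10))
u=np.array([np.cos(np.radians(-8.55)),np.sin(np.radians(-8.55))]); tip=env.state()["ee_pos"][:2]
print("along-stop dist TCP->rear", ((BL+BR)/2)[:2]@u-tip@u, "TCP->toe",np.array([599.6,-45.8])@u-tip@u,"lateral tcp->tablet centre",((BL+BR+FL+FR)[:2]/4-tip)@np.array([-u[1],u[0]]))
```

```text
[453.4  46.5  12. ] [ 431.6 -132.1   12. ] [572.9  32.2  12. ] [ 550.5 -144.9   12. ]
yaw -6.970926695929829 -7.204877959002484 rear mid [442.4849695  -42.76136431  12.        ] centre [502.09070912 -49.55331373  12.        ] 179.9384763357638 120.3434946507593
toe [611.56962841  26.77490674   0.        ] [ 588.79011695 -122.58425083    0.        ] decoy [ 357.80262619 -129.35702165   10.        ]
along-stop dist TCP->rear 43.10689969805742 TCP->toe 198.92759346869548 lateral tcp->tablet centre 0.38408878852474165
```

```bash
python3 -m jog '[{"dx":0,"dy":0,"dz":-0.045,"wx":0,"wy":0,"wz":0,"grip":-1},{"dx":0,"dy":0,"dz":-0.045,"wx":0,"wy":0,"wz":0,"grip":-1},{"dx":0,"dy":0,"dz":-0.045,"wx":0,"wy":0,"wz":0,"grip":-1},{"dx":0,"dy":0,"dz":-0.035,"wx":0,"wy":0,"wz":0,"grip":-1},{"dx":0,"dy":0,"dz":-0.025,"wx":0,"wy":0,"wz":0,"grip":-1},{"dx":0,"dy":0,"dz":-0.01,"wx":0,"wy":0,"wz":0,"grip":-1},{"dx":0,"dy":0,"dz":-0.004,"wx":0,"wy":0,"wz":0,"grip":-1},{"dx":0,"dy":0,"dz":0,"wx":0,"wy":0,"wz":0,"grip":-1},{"dx":0,"dy":0,"dz":0,"wx":0,"wy":0,"wz":0,"grip":-1}]'
python3 -m jog '[{"dx":0.0099,"dy":-0.0015,"dz":0,"wx":0,"wy":0,"wz":0,"grip":-1},{"dx":0.0069,"dy":-0.001,"dz":0,"wx":0,"wy":0,"wz":0,"grip":-1},{"dx":0.003,"dy":-0.0005,"dz":0,"wx":0,"wy":0,"wz":0,"grip":-1},{"dx":0.003,"dy":-0.0005,"dz":0,"wx":0,"wy":0,"wz":0,"grip":-1},{"dx":0.003,"dy":-0.0005,"dz":0,"wx":0,"wy":0,"wz":0,"grip":-1},{"dx":0.003,"dy":-0.0005,"dz":0,"wx":0,"wy":0,"wz":0,"grip":-1},{"dx":0.003,"dy":-0.0005,"dz":0,"wx":0,"wy":0,"wz":0,"grip":-1}]'
```

```text
time_s: 2.45
ee_pos: [401.7, -34.8, 6.0]
ee_rot: [180.0, -0.1, -8.8]
force: [0.8, 0.3, 0.2]
gripper_width: 91.3
time_s: 3.15
ee_pos: [432.0, -39.3, 4.8]
ee_rot: [180.0, 0.1, -8.8]
force: [-1.4, 0.7, 0.6]
gripper_width: 91.3
```

```bash
python3 -m jog '[{"dx":0.004,"dy":-0.0006,"dz":-0.001,"wx":0,"wy":0,"wz":0,"grip":-1},{"dx":0.004,"dy":-0.0006,"dz":0,"wx":0,"wy":0,"wz":0,"grip":-1},{"dx":0.004,"dy":-0.0006,"dz":0,"wx":0,"wy":0,"wz":0,"grip":-1},{"dx":0.004,"dy":-0.0006,"dz":0,"wx":0,"wy":0,"wz":0,"grip":-1},{"dx":0.004,"dy":-0.0006,"dz":0,"wx":0,"wy":0,"wz":0,"grip":-1},{"dx":0.004,"dy":-0.0006,"dz":0,"wx":0,"wy":0,"wz":0,"grip":-1},{"dx":0.003,"dy":-0.0005,"dz":0,"wx":0,"wy":0,"wz":0,"grip":-1},{"dx":0.003,"dy":-0.0005,"dz":0,"wx":0,"wy":0,"wz":0,"grip":-1},{"dx":0.003,"dy":-0.0004,"dz":0,"wx":0,"wy":0,"wz":0,"grip":-1}]'
python3 -m jog '[{"dx":0.003,"dy":-0.0005,"dz":0,"wx":0,"wy":0,"wz":0,"grip":-1},{"dx":0.003,"dy":-0.0005,"dz":0,"wx":0,"wy":0,"wz":0,"grip":-1},{"dx":0.003,"dy":-0.0004,"dz":0,"wx":0,"wy":0,"wz":0,"grip":-1}]'
```

```text
time_s: 4.05
ee_pos: [463.2, -44.1, 3.7]
ee_rot: [180.0, 0.3, -8.8]
force: [-7.0, 0.6, 3.0]
gripper_width: 91.3
time_s: 4.35
ee_pos: [473.8, -45.7, 3.7]
ee_rot: [180.0, 0.1, -8.8]
force: [-2.6, 1.6, -1.6]
gripper_width: 91.0
```

```bash
python3 -m jog '[{"dx":0.003,"dy":-0.0005,"dz":0,"wx":0,"wy":0,"wz":0,"grip":-1},{"dx":0.003,"dy":-0.0005,"dz":0,"wx":0,"wy":0,"wz":0,"grip":-1},{"dx":0.003,"dy":-0.0004,"dz":0,"wx":0,"wy":0,"wz":0,"grip":-1}]'
python3 - <<'E'
from h import *
f=np.hstack([env.grab_frame("scene")[150:330,180:420],env.grab_frame("top")[120:300,250:450]]); cv2.imwrite("pics/p1.png",cv2.resize(f[:,:,::-1],None,fx=1.8,fy=1.8));
E
```

```text
time_s: 4.65
ee_pos: [484.0, -47.2, 3.9]
ee_rot: [180.0, -0.0, -8.8]
force: [-1.6, 0.1, -0.4]
gripper_width: 91.1
```

View pics/p1.png

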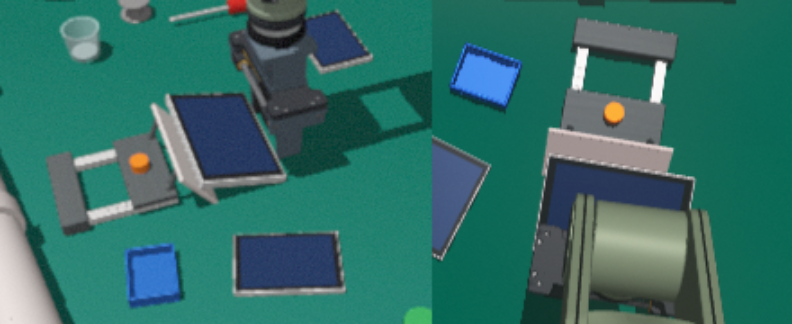

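The tablet's leading edge is climbing the face square to it: in the left half of the picture it spans the face from about (170,97) to (285,180). Contact forces are low, so I'll keep pushing.

```bash
python3 -m jog '[{"dx":0.004,"dy":-0.0006,"dz":0,"wx":0,"wy":0,"wz":0,"grip":-1},{"dx":0.004,"dy":-0.0006,"dz":0,"wx":0,"wy":0,"wz":0,"grip":-1},{"dx":0.004,"dy":-0.0006,"dz":0,"wx":0,"wy":0,"wz":0,"grip":-1},{"dx":0.004,"dy":-0.0006,"dz":0,"wx":0,"wy":0,"wz":0,"grip":-1},{"dx":0.004,"dy":-0.0006,"dz":0,"wx":0,"wy":0,"wz":0,"grip":-1},{"dx":0.004,"dy":-0.0006,"dz":0,"wx":0,"wy":0,"wz":0,"grip":-1}]'
python3 -m jog '[{"dx":0.004,"dy":-0.0006,"dz":0,"wx":0,"wy":0,"wz":0,"grip":-1},{"dx":0.004,"dy":-0.0006,"dz":0,"wx":0,"wy":0,"wz":0,"grip":-1},{"dx":0.004,"dy":-0.0006,"dz":0,"wx":0,"wy":0,"wz":0,"grip":-1},{"dx":0.004,"dy":-0.0006,"dz":0,"wx":0,"wy":0,"wz":0,"grip":-1},{"dx":0.004,"dy":-0.0006,"dz":0,"wx":0,"wy":0,"wz":0,"grip":-1}]'
```

```text
time_s: 5.35
ee_pos: [508.0, -50.8, 4.0]
ee_rot: [180.0, -0.0, -8.8]
force: [-1.9, 0.0, -0.7]
gripper_width: 91.6
time_s: 5.85
ee_pos: [528.0, -53.8, 4.1]
ee_rot: [180.0, -0.0, -8.8]
force: [-1.7, 0.0, -0.6]
gripper_width: 91.4
```

```bash
python3 -m jog '[{"dx":0.004,"dy":-0.0006,"dz":0,"wx":0,"wy":0,"wz":0,"grip":-1},{"dx":0.004,"dy":-0.0006,"dz":0,"wx":0,"wy":0,"wz":0,"grip":-1},{"dx":0.004,"dy":-0.0006,"dz":0,"wx":0,"wy":0,"wz":0,"grip":-1},{"dx":0.004,"dy":-0.0006,"dz":0,"wx":0,"wy":0,"wz":0,"grip":-1},{"dx":0.004,"dy":-0.0006,"dz":0,"wx":0,"wy":0,"wz":0,"grip":-1},{"dx":0.003,"dy":-0.0005,"dz":0,"wx":0,"wy":0,"wz":0,"grip":-1},{"dx":0.002,"dy":-0.0003,"dz":0,"wx":0,"wy":0,"wz":0,"grip":-1},{"dx":0.002,"dy":-0.0003,"dz":0,"wx":0,"wy":0,"wz":0,"grip":-1}]'
```

```text
time_s: 6.65
ee_pos: [554.5, -57.9, 3.9]
ee_rot: [180.0, 0.0, -8.8]
force: [-2.0, 0.5, -1.5]
gripper_width: 91.3
```

```bash
python3 -m jog '[{"dx":0.002,"dy":-0.0003,"dz":0,"wx":0,"wy":0,"wz":0,"grip":-1},{"dx":0.002,"dy":-0.0003,"dz":0,"wx":0,"wy":0,"wz":0,"grip":-1},{"dx":0.002,"dy":-0.0003,"dz":0,"wx":0,"wy":0,"wz":0,"grip":-1},{"dx":0.002,"dy":-0.0003,"dz":0,"wx":0,"wy":0,"wz":0,"grip":-1}]'; for i in 1 2 3; do
python3 -m jog '[{"dx":0.001,"dy":-0.00015,"dz":0,"wx":0,"wy":0,"wz":0,"grip":-1}]' | sed -n 2,4p; done
```

```text
time_s: 7.05
ee_pos: [562.6, -59.1, 4.0]
ee_rot: [180.0, 0.0, -8.8]
force: [-1.4, 1.3, -0.6]
gripper_width: 91.2
ee_pos: [563.7, -59.3, 4.0]
ee_rot: [180.0, -0.0, -8.8]
force: [-2.1, 0.6, -0.6]
ee_pos: [564.6, -59.4, 3.9]
ee_rot: [180.0, 0.0, -8.8]
force: [-1.5, 0.2, -1.7]
ee_pos: [565.5, -59.5, 3.9]
ee_rot: [180.0, 0.0, -8.8]
force: [-0.3, 0.6, -0.1]
```

```bash
python3 -m jog '[{"dx":0.001,"dy":-0.00015,"dz":0,"wx":0,"wy":0,"wz":0,"grip":-1},{"dx":0.001,"dy":-0.00015,"dz":0,"wx":0,"wy":0,"wz":0,"grip":-1}]' | sed -n '2p;4p'
python3 -m jog '[{"dx":0.001,"dy":-0.00015,"dz":0,"wx":0,"wy":0,"wz":0,"grip":-1}]' | sed -n '2p;4p'
python3 - <<'E'
from h import *
f=np.hstack([env.grab_frame("scene")[150:330,180:420],env.grab_frame("top")[120:300,250:450]]); cv2.imwrite("pics/p2.png",cv2.resize(f[:,:,::-1],None,fx=1.8,fy=1.8));
E
```

```text
ee_pos: [567.5, -59.8, 4.0]
force: [-1.8, 0.4, -1.9]
ee_pos: [568.6, -60.0, 4.0]
force: [-2.3, 1.0, -1.2]
```

View pics/p2.png

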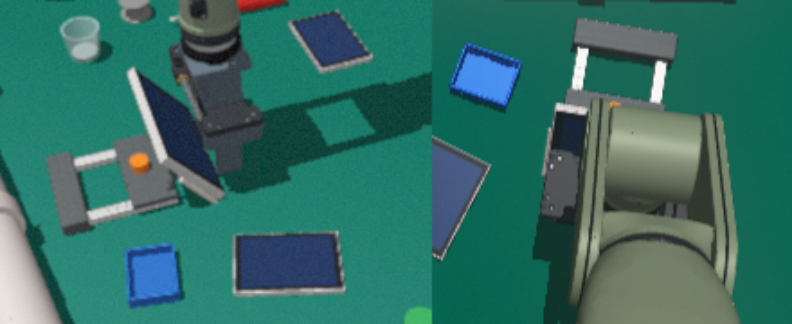

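The tablet now stands steeply on the face, with its upper edge near (130,70) and lower edge at about (215,197) in the left half. It is nearly at the toe, so I'll go in 1 mm steps and watch the force.

```bash
python3 -m jog '[{"dx":0.001,"dy":-0.00015,"dz":0,"wx":0,"wy":0,"wz":0,"grip":-1}]' | sed -n '2p;4p'
python3 -m jog '[{"dx":0.001,"dy":-0.00015,"dz":0,"wx":0,"wy":0,"wz":0,"grip":-1}]' | sed -n '2p;4p'
```

```text
ee_pos: [569.4, -60.1, 4.0]
force: [-2.2, 0.7, -0.7]
ee_pos: [570.5, -60.3, 4.0]
force: [-1.0, -0.7, -1.4]
```

```bash
python3 -m jog '[{"dx":0.001,"dy":-0.00015,"dz":0,"wx":0,"wy":0,"wz":0,"grip":-1}]' | sed -n '2p;4p'
```

```text
ee_pos: [571.1, -60.4, 3.9]
force: [-2.8, 0.5, -0.2]
```

```bash
python3 -m jog '[{"dx":0.0007,"dy":-0.0001,"dz":0,"wx":0,"wy":0,"wz":0,"grip":-1}]' | sed -n '2p;4p'
```

```text
ee_pos: [571.1, -60.4, 3.8]
force: [-4.1, 0.5, 1.2]
```

```bash
python3 -m jog '[{"dx":0.0005,"dy":-0.0001,"dz":0,"wx":0,"wy":0,"wz":0,"grip":-1}]' | sed -n '2p;4p'
```

```text
ee_pos: [571.2, -60.4, 3.8]
force: [-6.2, 1.1, 1.9]
```

```bash
python3 -m jog '[{"dx":0,"dy":0,"dz":0,"wx":0,"wy":0,"wz":0,"grip":-1}]' | sed -n '2p;4p'
python3 -m jog '[{"dx":0,"dy":0,"dz":0,"wx":0,"wy":0,"wz":0,"grip":-1}]' | sed -n '2p;4p'
```

```text
ee_pos: [571.2, -60.4, 3.8]
force: [-5.5, 1.6, 1.7]
ee_pos: [571.2, -60.4, 3.8]
force: [-6.4, 0.9, 1.2]
```

The tablet is seated: TCP stopped at 571.2 (predicted 571.5) and the force is rising. I'll back off, rise and turn 90° for the edge grasp.

```bash
python3 -m jog '[{"dx":-0.002,"dy":0.0003,"dz":0,"wx":0,"wy":0,"wz":0,"grip":-1},{"dx":-0.005,"dy":0.0008,"dz":0,"wx":0,"wy":0,"wz":0,"grip":-1},{"dx":-0.012,"dy":0.0018,"dz":0,"wx":0,"wy":0,"wz":0,"grip":-1},{"dx":-0.03,"dy":0.0045,"dz":0.01,"wx":0,"wy":0,"wz":0,"grip":-1},{"dx":-0.01,"dy":0,"dz":0.045,"wx":0,"wy":0,"wz":0,"grip":-1},{"dx":0,"dy":0,"dz":0.048,"wx":0,"wy":0,"wz":0,"grip":-1},{"dx":0,"dy":0,"dz":0.048,"wx":0,"wy":0,"wz":0,"grip":-1},{"dx":0,"dy":0,"dz":0.048,"wx":0,"wy":0,"wz":0.14,"grip":0},{"dx":0,"dy":0,"dz":0.048,"wx":0,"wy":0,"wz":0.14,"grip":0},{"dx":0,"dy":0,"dz":0.02,"wx":0,"wy":0,"wz":0.14,"grip":0}]'
python3 -m jog '[{"dx":0.02,"dy":-0.002,"dz":0,"wx":0,"wy":0,"wz":0.145,"grip":0},{"dx":0.025,"dy":-0.003,"dz":0,"wx":0,"wy":0,"wz":0.145,"grip":0},{"dx":0.025,"dy":-0.003,"dz":0,"wx":0,"wy":0,"wz":0.145,"grip":0},{"dx":0.025,"dy":-0.003,"dz":0,"wx":0,"wy":0,"wz":0.145,"grip":0},{"dx":0.025,"dy":-0.003,"dz":0,"wx":0,"wy":0,"wz":0.145,"grip":0},{"dx":0.025,"dy":-0.003,"dz":0,"wx":0,"wy":0,"wz":0.145,"grip":0},{"dx":0.025,"dy":-0.003,"dz":0,"wx":0,"wy":0,"wz":0.145,"grip":0},{"dx":0.025,"dy":-0.003,"dz":0,"wx":0,"wy":0,"wz":0.14,"grip":0},{"dx":0,"dy":0,"dz":0,"wx":0,"wy":0,"wz":0,"grip":0},{"dx":0,"dy":0,"dz":0,"wx":0,"wy":0,"wz":0,"grip":0}]'
python3 - <<'E'
from h import *
print(env.state()["qpos"].round(1))
f=np.hstack([env.grab_frame("scene")[130:310,180:420],env.grab_frame("top")[120:300,250:450]]); cv2.imwrite("pics/p3.png",cv2.resize(f[:,:,::-1],None,fx=1.8,fy=1.8)); 
cv2.imwrite("pics/w3.png",env.grab_frame("wrist")[:,:,::-1])
E
```

```text
time_s: 9.45
ee_pos: [515.3, -53.4, 276.5]
ee_rot: [179.8, -0.6, 15.6]
force: [0.4, -1.0, -0.2]
gripper_width: 69.9
time_s: 10.45
ee_pos: [708.3, -76.2, 270.4]
ee_rot: [-180.0, 0.0, 81.4]
force: [-0.4, 0.6, 0.1]
gripper_width: 45.3
[-7.1 30.2 62.7 -0.  87.2  1.6]
```

View pics/p3.png

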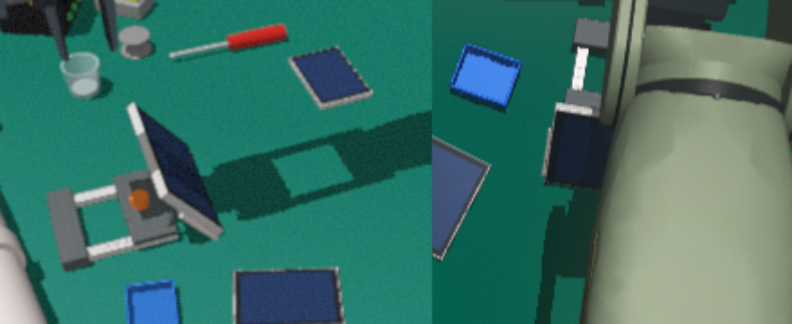

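The tablet stays leaning by itself, with its far upper corner at (130,105) and near lower corner at (218,237) in the crop. I'll check this against the predicted geometry.

Run:
```python
from h import *
a=np.radians(8.55);u=np.array([np.cos(a),-np.sin(a),0]);v=np.array([np.sin(a),np.cos(a),0]);z=np.array([0,0,1.])
T=np.array([596.7,-64.2,0]); s=.574*u+.819*z; n=-.819*u+.574*z
for nm,y,L,k in (("upR back",-90,120,0),("upR front",-90,120,12),("loL front",90,0,12),("loL back",90,0,0),("upL front",90,120,12)):
    p=proj("scene",T+y*v+L*s+k*n); print(nm,((p-[180,130])*1.8).round(0))
```

```text
upR back [125. 106.]
upR front [131. 101.]
loL front [223. 229.]
loL back [216. 235.]
upL front [165. 190.]
```

```bash
python3 -m jog '[{"dx":0.001,"dy":-0.001,"dz":-0.01,"wx":0.0182,"wy":0.121,"wz":0,"grip":0},{"dx":0.001,"dy":-0.001,"dz":-0.01,"wx":0.0182,"wy":0.121,"wz":0,"grip":0},{"dx":0.001,"dy":-0.001,"dz":-0.01,"wx":0.0182,"wy":0.121,"wz":0,"grip":0},{"dx":0.001,"dy":-0.001,"dz":-0.02,"wx":0.0182,"wy":0.121,"wz":0,"grip":0},{"dx":0,"dy":0,"dz":-0.02,"wx":0.0182,"wy":0.121,"wz":0,"grip":0},{"dx":0,"dy":0,"dz":-0.02,"wx":0,"wy":0,"wz":0,"grip":0},{"dx":0,"dy":0,"dz":0,"wx":0,"wy":0,"wz":0,"grip":0},{"dx":0,"dy":0,"dz":0,"wx":0,"wy":0,"wz":0,"grip":0}]'
python3 - <<'E'
from h import *
from scipy.spatial.transform import Rotation as Ro
s=env.state(); print(s["qpos"].round(1),Ro.from_euler("xyz",s["ee_rot"],degrees=True).as_matrix().round(3),s["ee_pos"].round(1))
E
```

```text
time_s: 11.4
ee_pos: [712.3, -80.1, 182.6]
ee_rot: [-145.0, -0.0, 81.4]
force: [-0.1, 0.0, 1.5]
gripper_width: 45.4
[ -7.6  56.2  32.    0.7 126.8   1.2] [[ 0.149  0.81  -0.567]
 [ 0.989 -0.122  0.085]
 [ 0.    -0.574 -0.819]] [712.3 -80.1 182.6]
```

```bash
python3 -m jog '[{"dx":-0.01,"dy":0.0013,"dz":-0.019,"wx":0,"wy":0,"wz":0,"grip":0},{"dx":-0.012,"dy":0.0016,"dz":-0.019,"wx":0,"wy":0,"wz":0,"grip":0},{"dx":-0.0115,"dy":0.0016,"dz":-0.0164,"wx":0,"wy":0,"wz":0,"grip":0},{"dx":-0.0115,"dy":0.0014,"dz":-0.0164,"wx":0,"wy":0,"wz":0,"grip":0}]'
python3 -m jog '[{"dx":-0.0077,"dy":0.001,"dz":-0.011,"wx":0,"wy":0,"wz":0,"grip":0},{"dx":-0.0077,"dy":0.001,"dz":-0.011,"wx":0,"wy":0,"wz":0,"grip":0},{"dx":-0.0078,"dy":0.001,"dz":-0.011,"wx":0,"wy":0,"wz":0,"grip":0},{"dx":0,"dy":0,"dz":0,"wx":0,"wy":0,"wz":0,"grip":0},{"dx":0,"dy":0,"dz":0,"wx":0,"wy":0,"wz":0,"grip":0}]'
python3 - <<'E'
from h import *
f=np.hstack([env.grab_frame("scene")[110:290,180:420],env.grab_frame("top")[120:300,250:450]]); cv2.imwrite("pics/p4.png",cv2.resize(f[:,:,::-1],None,fx=1.8,fy=1.8));
E
```

```text
time_s: 11.8
ee_pos: [667.7, -74.2, 114.8]
ee_rot: [-145.4, -0.0, 81.4]
force: [0.2, 0.7, 0.9]
gripper_width: 45.6
time_s: 12.3
ee_pos: [645.3, -71.3, 80.7]
ee_rot: [-145.3, -0.0, 81.5]
force: [-0.7, 0.5, 0.3]
gripper_width: 45.8
```

View pics/p4.png

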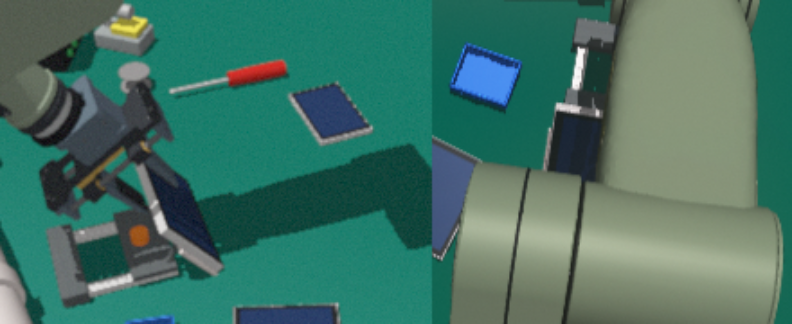

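Fingers are astride the free upper edge. I'll bias 1.5 mm towards the robot so the back finger touches first, then close gently.

```bash
python3 -m jog '[{"dx":-0.0012,"dy":0.0002,"dz":0.0009,"wx":0,"wy":0,"wz":0,"grip":0.5},{"dx":0,"dy":0,"dz":0,"wx":0,"wy":0,"wz":0,"grip":0.5},{"dx":0,"dy":0,"dz":0,"wx":0,"wy":0,"wz":0,"grip":0.5}]' 8
python3 -m jog '[{"dx":0,"dy":0,"dz":0,"wx":0,"wy":0,"wz":0,"grip":0.65},{"dx":0,"dy":0,"dz":0,"wx":0,"wy":0,"wz":0,"grip":0.7},{"dx":0,"dy":0,"dz":0,"wx":0,"wy":0,"wz":0,"grip":0.75},{"dx":0,"dy":0,"dz":0,"wx":0,"wy":0,"wz":0,"grip":0.8},{"dx":0,"dy":0,"dz":0,"wx":0,"wy":0,"wz":0,"grip":0.85},{"dx":0,"dy":0,"dz":0,"wx":0,"wy":0,"wz":0,"grip":1},{"dx":0,"dy":0,"dz":0,"wx":0,"wy":0,"wz":0,"grip":1}]' 8
```

```text
time_s: 12.7
ee_pos: [643.5, -71.1, 78.2]
ee_rot: [-145.0, -0.0, 81.5]
force: [-0.1, 0.9, -0.5]
gripper_width: 24.4
time_s: 13.4
ee_pos: [643.3, -71.1, 77.8]
ee_rot: [-144.9, -0.0, 81.5]
force: [0.4, -0.0, -2.9]
gripper_width: 11.9
```

Gripped at 11.9 mm with low force. Working out the tip-over arc.

```bash
python3 -m jog '[{"dx":0,"dy":0,"dz":0,"wx":0,"wy":0,"wz":0,"grip":1},{"dx":0.001,"dy":-0.0002,"dz":0.0014,"wx":0,"wy":0,"wz":0,"grip":1},{"dx":0.0012,"dy":-0.0002,"dz":0.0018,"wx":0,"wy":0,"wz":0,"grip":1},{"dx":0.0012,"dy":-0.0002,"dz":0.0018,"wx":0,"wy":0,"wz":0,"grip":1},{"dx":0,"dy":0,"dz":0,"wx":0,"wy":0,"wz":0,"grip":1}]' 25
python3 - <<'E'
import numpy as np
ts=np.radians(np.linspace(55,135,15)); px=np.linspace(0,-20,15)
X=np.c_[px+92*np.cos(ts),92*np.sin(ts)]; d=np.diff(X,axis=0)
for a,b in d: print("along %.1f -> dx %.1f dy %.1f dz %.1f"%(a,a*.989,-a*.149,b))
E
```

```text
time_s: 13.9
ee_pos: [647.1, -71.8, 83.4]
ee_rot: [-145.0, -0.0, 81.5]
force: [0.0, -0.1, -2.6]
gripper_width: 11.3
along -9.2 -> dx -9.1 dy 1.4 dz 4.9
along -9.6 -> dx -9.5 dy 1.4 dz 4.1
along -10.0 -> dx -9.9 dy 1.5 dz 3.2
along -10.3 -> dx -10.2 dy 1.5 dz 2.4
along -10.5 -> dx -10.4 dy 1.6 dz 1.5
along -10.6 -> dx -10.5 dy 1.6 dz 0.6
along -10.6 -> dx -10.5 dy 1.6 dz -0.3
along -10.5 -> dx -10.4 dy 1.6 dz -1.3
along -10.3 -> dx -10.2 dy 1.5 dz -2.2
along -10.1 -> dx -10.0 dy 1.5 dz -3.0
along -9.7 -> dx -9.6 dy 1.5 dz -3.9
along -9.3 -> dx -9.2 dy 1.4 dz -4.7
along -8.8 -> dx -8.7 dy 1.3 dz -5.4
along -8.2 -> dx -8.1 dy 1.2 dz -6.2
```

The tablet is lifted, carrying about 2.6 N. I'll tip it over in two calls.

```bash
python3 -m jog '[{"dx":-0.0091,"dy":0.0014,"dz":0.0049,"wx":-0.0148,"wy":-0.0986,"wz":0,"grip":1},{"dx":-0.0095,"dy":0.0014,"dz":0.0041,"wx":-0.0148,"wy":-0.0986,"wz":0,"grip":1},{"dx":-0.0099,"dy":0.0015,"dz":0.0032,"wx":-0.0148,"wy":-0.0986,"wz":0,"grip":1},{"dx":-0.0102,"dy":0.0015,"dz":0.0024,"wx":-0.0148,"wy":-0.0986,"wz":0,"grip":1},{"dx":-0.0104,"dy":0.0016,"dz":0.0015,"wx":-0.0148,"wy":-0.0986,"wz":0,"grip":1},{"dx":-0.0105,"dy":0.0016,"dz":0.0006,"wx":-0.0148,"wy":-0.0986,"wz":0,"grip":1},{"dx":0,"dy":0,"dz":0,"wx":0,"wy":0,"wz":0,"grip":1}]' 25
```

```text
time_s: 14.6
ee_pos: [580.4, -61.7, 99.9]
ee_rot: [-178.8, -0.0, 81.5]
force: [0.6, 1.1, -3.3]
gripper_width: 11.8
```

```bash
python3 -m jog '[{"dx":-0.0105,"dy":0.0016,"dz":-0.0003,"wx":-0.0148,"wy":-0.0986,"wz":0,"grip":1},{"dx":-0.0104,"dy":0.0016,"dz":-0.0013,"wx":-0.0148,"wy":-0.0986,"wz":0,"grip":1},{"dx":-0.0102,"dy":0.0015,"dz":-0.0022,"wx":-0.0148,"wy":-0.0986,"wz":0,"grip":1},{"dx":-0.01,"dy":0.0015,"dz":-0.003,"wx":-0.0148,"wy":-0.0986,"wz":0,"grip":1},{"dx":-0.0096,"dy":0.0015,"dz":-0.0039,"wx":-0.0148,"wy":-0.0986,"wz":0,"grip":1},{"dx":-0.0092,"dy":0.0014,"dz":-0.0047,"wx":-0.0148,"wy":-0.0986,"wz":0,"grip":1},{"dx":-0.0087,"dy":0.0013,"dz":-0.0054,"wx":-0.0148,"wy":-0.0986,"wz":0,"grip":1},{"dx":-0.0081,"dy":0.0012,"dz":-0.0062,"wx":-0.0148,"wy":-0.0986,"wz":0,"grip":1},{"dx":0,"dy":0,"dz":0,"wx":0,"wy":0,"wz":0,"grip":1}]' 25
python3 - <<'E'
from h import *
print(env.state()["qpos"].round(1))
f=np.hstack([env.grab_frame("scene")[110:290,180:420],env.grab_frame("top")[120:300,250:450]]); cv2.imwrite("pics/p5.png",cv2.resize(f[:,:,::-1],None,fx=1.8,fy=1.8));
E
```

```text
time_s: 15.5
ee_pos: [529.7, -69.5, 93.9]
ee_rot: [146.7, 2.1, 80.0]
force: [-0.6, 0.4, -2.5]
gripper_width: 11.6
[ -6.3  11.4 131.1 -41.8   5.7  43.6]
```

View pics/p5.png

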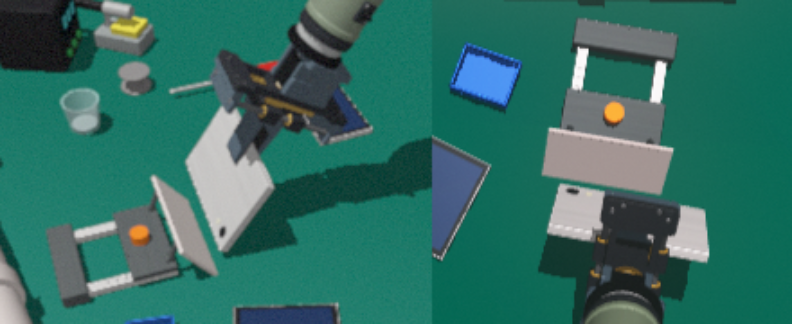

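The tablet is past upright, back side up in view, and square to the stop. It is held about 30 mm off the bench. Near q5's lower limit the tool tilt stopped at 33°, so I need to know how much forward tilt the arm allows nearby. I'll fit the arm's planar geometry from the recorded poses.

```bash
cat > arm.py <<'E'
import numpy as np
from scipy.optimize import fsolve
D=[(18.35,89.70,72.04,np.hypot(152.6,553.9),213.2),(2.5,109.9,67.7,np.hypot(400.4,33.8),213.6),(30.2,62.7,87.2,np.hypot(708.3,76.2),270.4),(56.2,32,126.8,np.hypot(712.3,80.1),182.6)]
A=[];y=[]
for q2,q3,q5,r,z in D:
    a,b,p=np.radians([q2,q2+q3,q2+q3+q5])
    A+=[[1,0,np.sin(a),np.sin(b),np.cos(b),np.sin(p)],[0,1,np.cos(a),np.cos(b),-np.sin(b),np.cos(p)]]; y+=[r,z]
k,res,rank,sv=np.linalg.lstsq(np.array(A),np.array(y),rcond=None)
def ik(r,z,p):
    a0,h,L1,L2,e,d=k; P=np.radians(p); w=np.array([r-a0-d*np.sin(P),z-h-d*np.cos(P)])
    f=lambda q:[L1*np.sin(q[0])+L2*np.sin(q[0]+q[1])+e*np.cos(q[0]+q[1])-w[0],L1*np.cos(q[0])+L2*np.cos(q[0]+q[1])-e*np.sin(q[0]+q[1])-w[1]]
    q=np.degrees(fsolve(f,np.radians([10,120]))); return np.r_[q,p-q.sum()].round(1)
E
python3 - <<'E'
from arm import *
print(k.round(1),res,rank,(np.array(A)@k-y).round(1))
for r,z in ((540,100),(540,60),(520,40),(500,40),(480,40),(460,40)):
    print(r,z,[(p,ik(r,z,p)) for p in (165,155,148)])
from workcell import env; print(env.state()["ee_pos"],env.state()["ee_rot"])
E
```

```text
[ -0.7 138.9 591.6 417.6  23.7 335.2] [0.22775744] 6 [ 0.3  0.  -0.2  0.  -0.1 -0.3  0.1  0.2]
540 100 [(165, array([ 14.7, 115.5,  34.9])), (155, array([ 11.9, 123.4,  19.6])), (148, array([ 11., 129.,   8.]))]
540 60 [(165, array([ 17.9, 118.3,  28.8])), (155, array([ 15.8, 126.3,  12.9])), (148, array([ 15.5, 131.9,   0.6]))]
520 40 [(165, array([ 18.3, 122.1,  24.6])), (155, array([ 16.6, 130. ,   8.3])), (148, array([ 16.8, 135.6,  -4.4]))]
500 40 [(165, array([ 16.9, 124.5,  23.6])), (155, array([ 15.3, 132.4,   7.3])), (148, array([ 15.5, 138.1,  -5.6]))]
480 40 [(165, array([ 15.5, 126.9,  22.6])), (155, array([ 13.9, 134.8,   6.3])), (148, array([ 14.3, 140.4,  -6.7]))]
460 40 [(165, array([ 14. , 129.3,  21.7])), (155, array([ 12.6, 137.1,   5.3])), (148, array([ 13.1, 142.8,  -7.9]))]
[530.40732242 -69.18493558  94.07134261] [146.62296237   2.02106747  79.93586321]
```

The model fits to 0.3 mm. A 22° forward tilt (p=158) is safe everywhere I need it. The plan is:
1. Set the tablet at 112° with its lower edge by the toe.
2. Open while keeping the robot-side finger against the screen.
3. Draw that finger back and down, so the tablet's edge slides down it.

Run:
```python
from workcell import env
from scipy.spatial.transform import Rotation as R
import numpy as np
s=env.state(); a=R.from_euler("xyz",s["ee_rot"],degrees=True); b=R.from_euler("xyz",[158,0,81.45],degrees=True)
print((b*a.inv()).as_rotvec().round(4),(np.array([551.1,-57.3,89.7])-s["ee_pos"]).round(1))
```

```text
[0.0668 0.1903 0.0228] [20.7 11.9 -4.4]
```

```bash
python3 -m jog '[{"dx":0.0052,"dy":0.003,"dz":0,"wx":0.0167,"wy":0.0476,"wz":0.0057,"grip":1},{"dx":0.0052,"dy":0.003,"dz":0,"wx":0.0167,"wy":0.0476,"wz":0.0057,"grip":1},{"dx":0.0052,"dy":0.003,"dz":-0.002,"wx":0.0167,"wy":0.0476,"wz":0.0057,"grip":1},{"dx":0.0051,"dy":0.003,"dz":-0.002,"wx":0.0167,"wy":0.0476,"wz":0.0057,"grip":1},{"dx":0,"dy":0,"dz":0,"wx":0,"wy":0,"wz":0,"grip":1},{"dx":0,"dy":0,"dz":0,"wx":0,"wy":0,"wz":0,"grip":1}]' 25
python3 - <<'E'
from h import *
print(env.state()["qpos"].round(1))
E
```

```text
time_s: 16.2
ee_pos: [547.2, -62.3, 89.8]
ee_rot: [156.1, 0.8, 81.0]
force: [-0.3, -0.3, -3.1]
gripper_width: 11.8
[ -6.6  14.1 122.   -5.1  20.1   6.6]
```

```bash
python3 -m jog '[{"dx":0.002,"dy":0.0025,"dz":0,"wx":0.0095,"wy":0.0165,"wz":0.004,"grip":1},{"dx":0.002,"dy":0.0025,"dz":0,"wx":0.0095,"wy":0.0165,"wz":0.004,"grip":1},{"dx":0,"dy":0,"dz":-0.001,"wx":0,"wy":0,"wz":0,"grip":1},{"dx":0,"dy":0,"dz":0,"wx":0,"wy":0,"wz":0,"grip":1},{"dx":0,"dy":0,"dz":0,"wx":0,"wy":0,"wz":0,"grip":1}]' 25
python3 -m jog '[{"dx":0,"dy":0,"dz":-0.001,"wx":0,"wy":0,"wz":0,"grip":1},{"dx":0,"dy":0,"dz":0,"wx":0,"wy":0,"wz":0,"grip":1}]' 25 | sed -n '2,4p'
```

```text
time_s: 16.7
ee_pos: [550.8, -57.4, 89.0]
ee_rot: [158.1, 0.1, 81.4]
force: [0.2, 1.1, -2.6]
gripper_width: 12.0
ee_pos: [550.9, -57.4, 88.0]
ee_rot: [158.1, 0.1, 81.4]
force: [0.1, -0.4, -2.8]
```

```bash
python3 -m jog '[{"dx":0,"dy":0,"dz":-0.001,"wx":0,"wy":0,"wz":0,"grip":1},{"dx":0,"dy":0,"dz":0,"wx":0,"wy":0,"wz":0,"grip":1}]' 25 | sed -n '2p;4p'
python3 -m jog '[{"dx":0,"dy":0,"dz":-0.001,"wx":0,"wy":0,"wz":0,"grip":1},{"dx":0,"dy":0,"dz":0,"wx":0,"wy":0,"wz":0,"grip":1}]' 25 | sed -n '2p;4p'
python3 -m jog '[{"dx":0,"dy":0,"dz":-0.0005,"wx":0,"wy":0,"wz":0,"grip":1},{"dx":0,"dy":0,"dz":0,"wx":0,"wy":0,"wz":0,"grip":1}]' 25 | sed -n '2p;4p'
```

```text
ee_pos: [551.0, -57.4, 87.0]
force: [-0.4, -0.5, -2.2]
ee_pos: [551.3, -57.4, 86.2]
force: [-0.2, -0.6, -2.4]
ee_pos: [551.3, -57.5, 86.1]
force: [-2.4, 0.1, 3.0]
```

The lower edge is on the bench (contact at z=86.1). Now I'll open slowly, following with the hand so the robot-side finger stays on the screen.

```bash
python3 -m jog '[{"dx":0,"dy":0,"dz":0.0003,"wx":0,"wy":0,"wz":0,"grip":0.72},{"dx":0.0007,"dy":-0.0001,"dz":0.0003,"wx":0,"wy":0,"wz":0,"grip":0.7},{"dx":0.0007,"dy":-0.0001,"dz":0.0003,"wx":0,"wy":0,"wz":0,"grip":0.67},{"dx":0.0007,"dy":-0.0001,"dz":0.0003,"wx":0,"wy":0,"wz":0,"grip":0.64},{"dx":0.0007,"dy":-0.0001,"dz":0.0003,"wx":0,"wy":0,"wz":0,"grip":0.6},{"dx":0.0007,"dy":-0.0001,"dz":0.0003,"wx":0,"wy":0,"wz":0,"grip":0.57},{"dx":0.0007,"dy":-0.0001,"dz":0.0003,"wx":0,"wy":0,"wz":0,"grip":0.54},{"dx":0.0007,"dy":-0.0001,"dz":0.0003,"wx":0,"wy":0,"wz":0,"grip":0.5}]' 10
python3 -m jog '[{"dx":0.0007,"dy":-0.0001,"dz":0.0003,"wx":0,"wy":0,"wz":0,"grip":0.46},{"dx":0.0007,"dy":-0.0001,"dz":0.0003,"wx":0,"wy":0,"wz":0,"grip":0.43},{"dx":0.0007,"dy":-0.0001,"dz":0.0003,"wx":0,"wy":0,"wz":0,"grip":0.4},{"dx":0.0007,"dy":-0.0001,"dz":0.0003,"wx":0,"wy":0,"wz":0,"grip":0.36},{"dx":0,"dy":0,"dz":0,"wx":0,"wy":0,"wz":0,"grip":0.36}]' 10
python3 - <<'E'
from h import *
f=np.hstack([env.grab_frame("scene")[110:290,180:420],env.grab_frame("top")[120:300,250:450]]); cv2.imwrite("pics/p6.png",cv2.resize(f[:,:,::-1],None,fx=1.8,fy=1.8));
E
```

```text
time_s: 18.3
ee_pos: [556.1, -58.1, 88.0]
ee_rot: [158.1, 0.1, 81.4]
force: [-0.9, 0.6, -0.6]
gripper_width: 22.6
time_s: 18.8
ee_pos: [559.0, -58.6, 89.4]
ee_rot: [158.1, 0.1, 81.4]
force: [-0.0, 0.3, 0.1]
gripper_width: 29.4
```

View pics/p6.png

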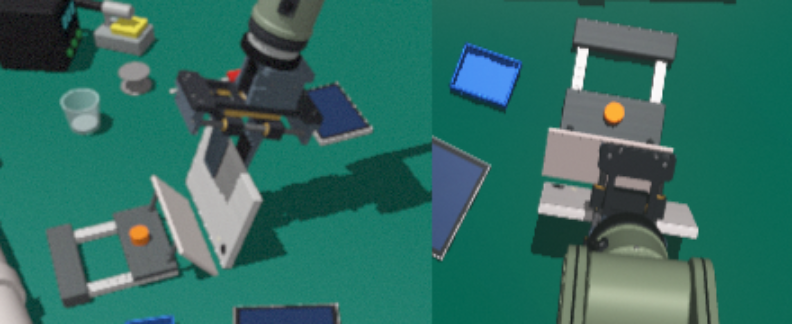

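The tablet leans squarely on the robot-side finger, with its lower edge just before the toe. I'll open further, again compensated, so the other finger can't catch its back. Then I'll lower it.

```bash
python3 -m jog '[{"dx":0.0014,"dy":-0.0002,"dz":0.0006,"wx":0,"wy":0,"wz":0,"grip":0.29},{"dx":0.0014,"dy":-0.0002,"dz":0.0006,"wx":0,"wy":0,"wz":0,"grip":0.22},{"dx":0.0014,"dy":-0.0002,"dz":0.0006,"wx":0,"wy":0,"wz":0,"grip":0.16},{"dx":0.0014,"dy":-0.0002,"dz":0.0006,"wx":0,"wy":0,"wz":0,"grip":0.09},{"dx":0.0014,"dy":-0.0002,"dz":0.0006,"wx":0,"wy":0,"wz":0,"grip":0.02},{"dx":0.0014,"dy":-0.0002,"dz":0.0006,"wx":0,"wy":0,"wz":0,"grip":-0.05},{"dx":0.0014,"dy":-0.0002,"dz":0.0006,"wx":0,"wy":0,"wz":0,"grip":-0.12},{"dx":0.0014,"dy":-0.0002,"dz":0.0006,"wx":0,"wy":0,"wz":0,"grip":-0.18},{"dx":0.0014,"dy":-0.0002,"dz":0.0006,"wx":0,"wy":0,"wz":0,"grip":-0.25},{"dx":0.0014,"dy":-0.0002,"dz":0.0006,"wx":0,"wy":0,"wz":0,"grip":-0.32}]' 10
python3 -m jog '[{"dx":-0.002,"dy":0.0003,"dz":-0.001,"wx":0,"wy":0,"wz":0,"grip":-0.32},{"dx":-0.004,"dy":0.0006,"dz":-0.0028,"wx":0,"wy":0,"wz":0,"grip":-0.32},{"dx":-0.005,"dy":0.0008,"dz":-0.0032,"wx":0,"wy":0,"wz":0,"grip":-0.32},{"dx":-0.005,"dy":0.0007,"dz":-0.0032,"wx":0,"wy":0,"wz":0,"grip":-0.32},{"dx":-0.005,"dy":0.0008,"dz":-0.0032,"wx":0,"wy":0,"wz":0,"grip":-0.32},{"dx":-0.004,"dy":0.0006,"dz":-0.0025,"wx":0,"wy":0,"wz":0,"grip":-0.32}]'
```

```text
time_s: 19.9
ee_pos: [573.0, -60.6, 95.3]
ee_rot: [158.1, 0.1, 81.4]
force: [-0.6, 0.1, 0.2]
gripper_width: 59.7
time_s: 20.5
ee_pos: [546.9, -56.6, 78.8]
ee_rot: [158.1, 0.1, 81.4]
force: [0.0, 0.7, -0.9]
gripper_width: 59.9
```

```bash
python3 -m jog '[{"dx":-0.0041,"dy":0.0006,"dz":-0.0036,"wx":0,"wy":0,"wz":0,"grip":-0.32},{"dx":-0.0041,"dy":0.0006,"dz":-0.0036,"wx":0,"wy":0,"wz":0,"grip":-0.32},{"dx":-0.0041,"dy":0.0006,"dz":-0.0036,"wx":0,"wy":0,"wz":0,"grip":-0.32},{"dx":-0.0041,"dy":0.0006,"dz":-0.0036,"wx":0,"wy":0,"wz":0,"grip":-0.32},{"dx":-0.0041,"dy":0.0006,"dz":-0.0036,"wx":0,"wy":0,"wz":0,"grip":-0.32}]'
python3 -m jog '[{"dx":-0.0032,"dy":0.0005,"dz":-0.004,"wx":0,"wy":0,"wz":0,"grip":-0.32},{"dx":-0.0032,"dy":0.0005,"dz":-0.004,"wx":0,"wy":0,"wz":0,"grip":-0.32},{"dx":-0.0032,"dy":0.0005,"dz":-0.004,"wx":0,"wy":0,"wz":0,"grip":-0.32},{"dx":-0.0032,"dy":0.0005,"dz":-0.004,"wx":0,"wy":0,"wz":0,"grip":-0.32},{"dx":-0.0032,"dy":0.0005,"dz":-0.004,"wx":0,"wy":0,"wz":0,"grip":-0.32}]'
python3 - <<'E'
from h import *
f=np.hstack([env.grab_frame("scene")[110:290,180:420],env.grab_frame("top")[120:300,250:450]]); cv2.imwrite("pics/p7.png",cv2.resize(f[:,:,::-1],None,fx=1.8,fy=1.8)); 
# tablet's bright back in the scene view: box of pale pixels robot side of stop
g=cv2.imread("pics/p7.png")[:,:432]; h=cv2.cvtColor(g,cv2.COLOR_BGR2HSV); m=((h[...,1]<40)&(h[...,2]>140)).astype(np.uint8)
n,l,s,c=cv2.connectedComponentsWithStats(m)
for i in range(1,n):
    if s[i,4]>400:
        k=max(cv2.findContours((l==i).astype(np.uint8),0,2)[0],key=cv2.contourArea); print(s[i],cv2.approxPolyDP(k,6,True).reshape(-1,2).tolist())
E
```

```text
time_s: 21.0
ee_pos: [527.0, -53.7, 61.0]
ee_rot: [158.1, 0.1, 81.4]
force: [-0.4, -0.6, -0.7]
gripper_width: 60.4
time_s: 21.5
ee_pos: [511.1, -51.2, 41.0]
ee_rot: [158.1, 0.1, 81.4]
force: [-0.0, -0.1, -0.7]
gripper_width: 60.2
[ 72 104  26  27 440] [[95, 104], [73, 118], [75, 129], [96, 124]]
[ 189  151  116  114 5722] [[228, 151], [189, 179], [230, 264], [304, 215], [289, 189], [258, 208], [253, 199], [243, 203], [229, 178], [235, 157]]
[ 151  176   66   97 2242] [[152, 176], [179, 253], [216, 272], [187, 200]]
[ 87 272  46  21 462] [[131, 273], [87, 285], [91, 292], [131, 282]]
[  0 284  27  40 765] [[0, 284], [0, 323], [26, 323], [12, 288]]
```

```bash
python3 - <<'E'
from h import *
q=lambda x,y:(180+x/1.8,110+y/1.8)
lo=ray("scene",q(230,264),11); lf=ray("scene",q(189,179),11); print(lo.round(1),lf.round(1),np.linalg.norm(lo-lf))
for z in (12,30,40,50,60,70): 
    p=ray("scene",q(304,215),z); print(z,p.round(1),np.linalg.norm(p-lo).round(1))
E
python3 -m jog '[{"dx":-0.0016,"dy":0.0002,"dz":-0.004,"wx":0,"wy":0,"wz":0,"grip":-0.32},{"dx":-0.0016,"dy":0.0002,"dz":-0.004,"wx":0,"wy":0,"wz":0,"grip":-0.32},{"dx":-0.0016,"dy":0.0003,"dz":-0.004,"wx":0,"wy":0,"wz":0,"grip":-0.32},{"dx":-0.0016,"dy":0.0002,"dz":-0.004,"wx":0,"wy":0,"wz":0,"grip":-0.32},{"dx":0,"dy":0,"dz":0,"wx":0,"wy":0,"wz":0,"grip":-0.32}]'
```

```text
[592.6  32.   11. ] [ 571.1 -143.8   11. ] 177.1613182479139
12 [462.1   1.2  12. ] 134.2
30 [471.6  16.3  30. ] 123.5
40 [477.   24.7  40. ] 119.5
50 [482.3  33.1  50. ] 117.0
60 [487.6  41.5  60. ] 116.3
70 [493.   49.9  70. ] 117.2
time_s: 22.1
ee_pos: [504.1, -50.2, 24.5]
ee_rot: [158.2, 0.1, 81.4]
force: [-0.2, -0.7, -0.3]
gripper_width: 60.3
```

The geometry agrees: the edge was at about 40–50 mm, as expected. Now I'll withdraw the finger so the edge slides off its tip.

```bash
python3 -m jog '[{"dx":-0.003,"dy":0.0005,"dz":-0.002,"wx":0,"wy":0,"wz":0,"grip":-0.32},{"dx":-0.003,"dy":0.0004,"dz":-0.002,"wx":0,"wy":0,"wz":0,"grip":-0.32},{"dx":-0.003,"dy":0.0005,"dz":0,"wx":0,"wy":0,"wz":0,"grip":-0.32},{"dx":-0.003,"dy":0.0004,"dz":0,"wx":0,"wy":0,"wz":0,"grip":-0.32},{"dx":-0.003,"dy":0.0005,"dz":0,"wx":0,"wy":0,"wz":0,"grip":-0.32},{"dx":-0.003,"dy":0.0004,"dz":0,"wx":0,"wy":0,"wz":0,"grip":-0.32},{"dx":-0.004,"dy":0.0006,"dz":0,"wx":0,"wy":0,"wz":0,"grip":-0.32},{"dx":-0.004,"dy":0.0006,"dz":0,"wx":0,"wy":0,"wz":0,"grip":-0.32},{"dx":0,"dy":0,"dz":0,"wx":0,"wy":0,"wz":0,"grip":-0.32}]'
python3 - <<'E'
from h import *
f=np.hstack([env.grab_frame("scene")[110:290,180:420],env.grab_frame("top")[120:300,250:450]]); cv2.imwrite("pics/p8.png",cv2.resize(f[:,:,::-1],None,fx=1.8,fy=1.8));
E
```

```text
time_s: 23.0
ee_pos: [478.1, -46.3, 21.2]
ee_rot: [158.1, 0.1, 81.4]
force: [-0.0, -0.4, 0.5]
gripper_width: 59.8
```

View pics/p8.png

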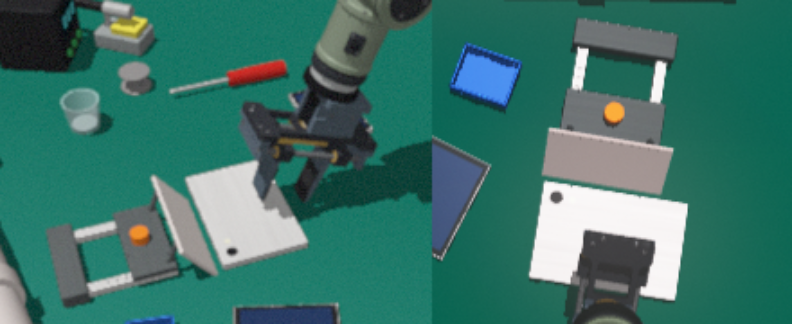

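The tablet lies flat, back up, in front of the stop, with the fingers clear of it. I'll lift away and measure.

```bash
python3 -m jog '[{"dx":-0.002,"dy":0,"dz":0.01,"wx":0,"wy":0,"wz":0,"grip":-0.32},{"dx":-0.003,"dy":0,"dz":0.025,"wx":0,"wy":0,"wz":0,"grip":-0.32},{"dx":-0.005,"dy":0,"dz":0.035,"wx":0,"wy":0,"wz":0,"grip":-0.32},{"dx":-0.02,"dy":0,"dz":0.035,"wx":0,"wy":0,"wz":0,"grip":-0.32},{"dx":-0.02,"dy":0,"dz":0.035,"wx":0,"wy":0,"wz":0,"grip":-0.32},{"dx":-0.02,"dy":0,"dz":0.035,"wx":0,"wy":0,"wz":0,"grip":-0.32},{"dx":-0.02,"dy":0,"dz":0.035,"wx":0,"wy":0,"wz":0,"grip":-0.32},{"dx":0,"dy":0,"dz":0,"wx":0,"wy":0,"wz":0,"grip":-0.32},{"dx":0,"dy":0,"dz":0,"wx":0,"wy":0,"wz":0,"grip":-0.32}]'
python3 - <<'E'
from h import *
O=np.array([646.8,-53.0]); a=np.radians(-8.55); u=np.array([np.cos(a),np.sin(a)]); v=np.array([-u[1],u[0]])
for n,roi in (("top",(205,310,280,410)),("scene",(190,270,270,380))):
    f=env.grab_frame(n); cv2.imwrite(f"pics/end_{n}.png",f[:,:,::-1]); h=cv2.cvtColor(f,cv2.COLOR_RGB2HSV)
    m=((h[...,1]<50)&(h[...,2]>170)).astype(np.uint8); r=np.zeros_like(m); r[roi[0]:roi[1],roi[2]:roi[3]]=1; m*=r
    k=max(cv2.findContours(m,0,2)[0],key=cv2.contourArea); P=cv2.approxPolyDP(k,5,True).reshape(-1,2)
    W=np.array([ray(n,p,12) for p in P]); print(n,P.tolist(),W[:,:2].round(1).tolist(),[np.linalg.norm(W[i]-W[i-1]).round(0) for i in range(len(W))])
    c=W[:,:2].mean(0)-O; print(" stand xy",c@u,c@v)
E
```

```text
time_s: 24.0
ee_pos: [389.1, -46.5, 232.1]
ee_rot: [157.9, 0.1, 81.4]
force: [-0.3, -0.0, -0.6]
gripper_width: 60.4
top [[312, 221], [304, 273], [384, 286], [391, 233]] [[599.8, 26.5], [484.7, 42.6], [458.5, -131.8], [575.4, -148.4]] [np.float64(177.0), np.float64(116.0), np.float64(176.0), np.float64(118.0)]
 stand xy -115.92820659071509 -17.238683954896352
scene [[325, 198], [283, 209], [304, 256], [350, 244]] [[458.0, -132.2], [575.4, -146.9], [599.9, 26.7], [484.8, 45.3]] [np.float64(179.0), np.float64(118.0), np.float64(175.0), np.float64(117.0)]
 stand xy -116.15417383831425 -16.22994383994029
```

Both views agree, so I'm handing it in.

```bash
python3 -c "
from workcell import env
print(env.job_done(), env.state()['time_s'])"
```

```text
the job is handed in; nothing more can be done
the job is handed in; nothing more can be done
```

The tablet is turned over and lies flat on its screen in front of the stop. I handed the job in shortly after 24 s on the robot's clock, and no verdict is reported.

**What I did:** I pushed the tablet up the sloping face with both open fingers until it seated at the toe. The force read about 6 N there. I gripped its free upper edge, lifted it slightly and tipped it past upright. Then I set its lower edge down by the toe, let it lean on the robot-side finger, and drew that finger back and down until the edge slid off its tip from about 10–15 mm.

**Last checks:**
- **Flatness:** the corners cast at 12 mm height from the top and scene views agree within about 3 mm. They give 175–179 by 116–118 mm, against the real 180 by 120 mm.
- **Position:** the centre is at x ≈ -116 mm, y ≈ -17 mm in the stop's frame, within the limits.
- **Squareness:** it is within about 1° of the stop.
- **Clearance:** the gripper is well clear. The tray, driver, cup and spool look unmoved; I did not look again at the jar, can or bottle, but the arm never went near them.

**What did not go to plan:** while tipping, the arm ran into its wrist limit at about 33° of tilt. The tool ended about 20 mm off in position and 2° off in orientation. I corrected this before putting the tablet down.

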